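# Fit the pivot rod and hold the clamp arm over the herb-mould stand

## Task

Take the red-headed pivot rod out of the green holder, push it fully down into the narrow tube of the clamp stand and let go of it. Then pick up the blue clamp arm by its balance point (the yellow band) and hold it still and level over the stand, its eye centred over the rod and its rubber toe over the round mould, underside about 4 cm above the top of the rod, touching neither rod nor stand. Finish while still holding it there; keep the arm about level all the way and do not disturb the other things on the bench.

Things in the scene. Friction and masses are not known exactly. Their poses are not given: they have to be found in the camera images.
- stand: Fixed clamp stand. Dark steel base plate 260 x 76 x 14 mm (x -45 to +215 mm). Origin on the bench under the axis of the upright aluminium tube; x points from tube to mould, z up. Tube: outer diameter 30 mm, bore 13 mm, mouth at z = 84 mm, bore floor at z = 14 mm, no funnel. Mould: grey cylinder with metal lid, diameter 60 mm, axis at x = 180 mm, top at z = 78 mm.
- tube_mouth (a point): Centre of the tube's open top end, on its axis, 84 mm above the bench.
- tube_floor (a point): Centre of the floor of the tube's bore, 14 mm above the bench.
- mould_top (a point): Centre of the mould lid's top, 78 mm above the bench, 180 mm from the tube axis.
- holder: Green plastic block, fixed, 56 x 56 mm, 60 mm high, origin centre of its underside, z up. The rod stands in the 13 mm hole in the middle of its top, which is 45 mm deep (floor 15 mm above the bench).
- rod: Steel pivot rod, 125 mm long, 70 g, standing in the holder (may lean up to 4 degrees). Origin: centre of its lower end, z towards the head. Shaft diameter 9 mm, tip tapered to 6 mm over 4 mm; red round head diameter 14 mm, z 93 to 125 mm: grip there. Fully down in the tube its end rests on the bore floor and its top is 139 mm above the bench; loose fit, stands by itself.
- rod_tip (a point): Centre of the rod's lower end.
- rod_head (a point): Point on the rod's axis in the middle of the red head, 109 mm from the lower end.
- lever: Clamp arm, about 0.45 kg, lying on the bench. Origin: centre of the underside of its eye; x from eye to toe, z up. Eye: dark steel ring, outer diameter 44, hole 18 mm, z 0 to 36. Blue bar 16 x 16 mm, z 18 to 34, from the eye to x = 192. Black toe: diameter 22, z 0 to 18, at x = 180. Balance point off-centre at x = 57.5 mm, in a yellow band 30 mm long; grip the 16 mm width there.
- lever_balance (a point): Balance point (centre of the yellow band) in the middle of the bar: 57.5 mm from the eye's axis, 26 mm above the arm's underside.
- lever_eye (a point): Centre of the underside of the arm's eye (the arm's origin).
- lever_toe (a point): Centre of the underside of the arm's rubber toe, 180 mm from the eye's axis.
- tape: Bystander: roll of black tape lying flat, diameter 84 mm, 24 mm high.
- snips: Bystander: blue-handled snips, about 135 mm long, lying flat.
- tin: Bystander: small round metal tin, diameter 60 mm, 30 mm high.
- jar: Bystander: glass jar with a metal lid, diameter 90 mm, 95 mm high.
- dish: Bystander: blue shallow tray 120 x 150 mm, 16 mm high.
- brush: Bystander: small hand brush lying flat.
- cup: Bystander: white cup, diameter 80 mm, 90 mm high.

How it is judged (in metres and radians):
On the way, in this order (a step that is already met when the one before it is completed fails the run):
1. the rod is fully down in the tube and let go (z of rod_tip in the frame of stand below 0.019 m and horizontal distance between rod_tip and tube_floor below 0.006 m and angle between rod's own z axis and vertical below 0.09 rad and contact force between the fingers and rod below 0.05 N), for 0.3 s.
2. the clamp arm is gripped at its balance point and lifted at least 40 mm clear, level (x of the grasp point in the frame of lever between 0.0355 and 0.0795 m and contact force between the fingers and lever above 1 N and height (world z) of each of lever_eye, lever_toe above 0.04 m and angle between lever's own z axis and vertical below 0.15 rad), for 0.2 s.
At the end, for the whole second after the job is handed in: Rod fully down in the tube (5 mm), upright, released. Arm gripped within 22 mm of its balance point, held still, level within 0.12 rad, eye within 12 mm of the tube axis, toe within 25 mm of the mould centre, underside 20-65 mm above the rod top, touching neither rod nor stand (all of step 1 and x of the grasp point in the frame of lever between 0.0355 and 0.0795 m and contact force between the fingers and lever above 1 N and angle between lever's own z axis and vertical below 0.12 rad and horizontal distance between lever_eye and tube_mouth below 0.012 m and horizontal distance between lever_toe and mould_top below 0.025 m and z of lever_eye in the frame of stand between 0.159 and 0.204 m and contact force between lever and stand below 0.05 N and contact force between lever and rod below 0.05 N and linear speed of lever below 0.02 m/s and angular speed of lever below 0.15 rad/s); the arm keeps its last pose, push and grip.
It fails at once if a bystander is disturbed (moved more than 25 mm) (distance of any of tape, snips, tin, jar, dish, brush, cup from where it was at the start of the episode above 0.025 m).
It fails at once if the clamp arm tips more than 0.4 rad from level (angle between lever's own z axis and vertical above 0.4 rad).
It also fails if it takes over 61 s, if anything falls off the work surface, if the arm or the gripper's body presses on something with over 40 N, if the wrist force passes 120 N, or if a joint passes its speed limit or range.

## Robot

A 6-joint arm with a two-finger parallel gripper is mounted at the origin on the work surface. World frame = base frame: x ahead of the robot, y to its left, z up, the work surface at z = 0. Lengths are in m, angles in degrees, forces in N, time in s.
With the tool pointing down it reaches from about 0.375 to 0.9 m from the base axis. Payload 3.1 kg.
Tool frame: the origin (TCP) lies at the very end of the fingers, on their centre line; the grasp point (between the pads) lies 19 mm behind it (grasp_offset is the distance from the TCP to the grasp point, in m); z points along the fingers, y is the direction in which the jaws open and shut (so a half turn about z gives the same grasp; the last joint's range is limited). The gripper opens to 87 mm and grips with 3 to 60 N. Pads are 19 mm wide; open, the fingers measure 117 mm over their backs; the gripper's body (75 mm by 190 mm) begins 51 mm behind the grasp point.
Start: joints at [66.377, 30.224, 82.088, -0, 67.689, -10.227], TCP at [0.145, 0.608, 0.223] pointing down, gripper open.
Joint ranges: [-176.69, 176.69], [-43.24, 126.21], [12.49, 139.97], [-82, 262], [0, 151.66], [-163.58, 163.58]. Speed limits (degrees/s): [159.86, 159.86, 180, 180, 180, 180].

## Interface

Orientations are given as a 3x3 rotation matrix whose columns are the frame's x, y, z axes.
In Python, from rig import * gives the robot as it stands. The module is installed in compiled form; this text tells all that it offers.
- The arm moves only by the tool play_rows, never from a script. Its argument "plan" is a list that holds one entry, the list of rows, each a list of 7 numbers: the shift along the world's x, y, z each as a share of 5 cm, from -1 to 1, then the turn, a rotation vector about the world's x, y, z each as a share of pi rad, from -1 to 1, then the gripper's target within -1 to 1 (fully open at 1, half-way at 0, shut at -1). A call has 1 to 12 rows; each row shifts and turns the commanded pose from where the row before left it; what a row does not reach is not made up. A row lasts 1/10 s, in which the tool goes at most 50 mm and 8.59 degrees, less where a joint would pass 70% of its speed; a pose out of reach is approached as far as the arm can. A call with a number of a shift or a turn outside -1 to 1 is refused whole. A call with a gripper value outside its range is refused whole. The fingers move at their own pace and stop on an object; the grip force is fixed at half the most. Time passes only in rows, so rows that do not move let the fingers close. It gives the time, the measured TCP pose, the force and the opening at its end, in the units of the state.
- read_state(): the state, without advancing time (a new reading comes with each control period).
- capture(name): name is "scene" or "top"; returns the picture (480x640x3 uint8, red, green, blue); there is no depth.
- camera_params(name): a dict with "intrinsics" (3x3 intrinsics, pixels), "R" (3x3) and "t" (3): a world point X has camera coordinates R X + t. Camera axes: x right, y down, z forward; pixel columns grow to the right and rows downward; lengths in m; the calibration is good to about 2 mm. A picture is of the moment at which its call begins. camera_params takes no time and is no camera call.
- hand_in(): hands the job in, once; it reports no verdict.
The state is a dict: "time_s": time; "joint_positions": joint angles; "qvel": joint speeds; "tau": joint torques, N m; "position": TCP position; "tcp_rot": TCP orientation; "force": force on the tool from outside, world axes, zero at the start; "moment": the same for the moment, N m; "opening": opening from 0.0 (shut) to 1.0 (fully open).
Only numpy, scipy, OpenCV 4.12 (cv2) and the standard library are available. Lean on these libraries where they do the work, as an engineer would, in place of code of your own. Each camera call takes 0.05 s, during which the arm holds its last target. There are 200 camera calls.

## Working session

There is one attempt and no reset: what is moved stays moved. The work goes in short steps, Python scripts to look and compute and a tool call to move; the robot and the scene stay as the last step left them, time stands still between calls to the robot, and variables do not carry over. Pictures are saved under pics/ and viewed, about 8 in all and at most 12, crops included, and the job is handed in when it is done.

Besides the shell and the picture viewer there is one more tool, called after "Emit:" in YAML: its name, and indented under it one key for each argument. play_rows: Moves the arm, as the interface text tells. Its arguments: {"type":"object","properties":{"plan":{"type":"array"}},"required":["plan"]}

```bash
mkdir -p pics; cat > h.py <<'E'
from rig import *
import numpy as np, cv2
def cap(n,f):
    im=capture(n); cv2.imwrite(f'pics/{f}.png',im[...,::-1]); return im
def ray(n,u,v):
    c=camera_params(n);K=np.array(c['intrinsics']);R=np.array(c['R']);t=np.array(c['t'])
    o=-R.T@t; d=R.T@np.linalg.solve(K,[u,v,1]); return o,d
def at(n,u,v,z):
    o,d=ray(n,u,v); return o+d*(z-o[2])/d[2]
def px(n,X):
    c=camera_params(n);p=np.array(c['intrinsics'])@(np.array(c['R'])@np.array(X)+np.array(c['t'])); return p[:2]/p[2]
def tri(u1,u2):
    (a,d),(b,e)=ray('scene',*u1),ray('top',*u2)
    s=np.linalg.lstsq(np.c_[d,-e],b-a,rcond=None)[0]; p,q=a+s[0]*d,b+s[1]*e
    return (p+q)/2,np.linalg.norm(p-q)
E
python3 - <<'E'
from h import *
cap('scene','s0');cap('top','t0')
for n in('scene','top'):
    c=camera_params(n);print(n,np.round(-np.array(c['R']).T@c['t'],3),np.round(c['R'],2).tolist(),np.round(c['intrinsics'],0).tolist())
s=read_state();print(s['time_s'],s['tcp_rot'],s['opening'],s['force'])
E
```

```text
scene [1.232 0.297 0.62 ] [[-0.31, 0.95, 0.01], [0.55, 0.19, -0.81], [-0.77, -0.25, -0.58]] [[441.0, 0.0, 321.0], [0.0, 441.0, 236.0], [0.0, 0.0, 1.0]]
top [0.318 0.094 1.554] [[-0.02, -1.0, -0.0], [-0.99, 0.02, -0.16], [0.16, 0.0, -0.99]] [[600.0, 0.0, 309.0], [0.0, 600.0, 236.0], [0.0, 0.0, 1.0]]
0.1 [[-9.72805166e-01  2.31623671e-01 -7.63987015e-04]
 [ 2.31624695e-01  9.72803590e-01 -1.78236770e-03]
 [ 3.30370761e-04 -1.91085476e-03 -9.99998120e-01]] 1.0022459147266651 [ 1.09810037  0.01889224 -0.14902565]
```

View pics/s0.png

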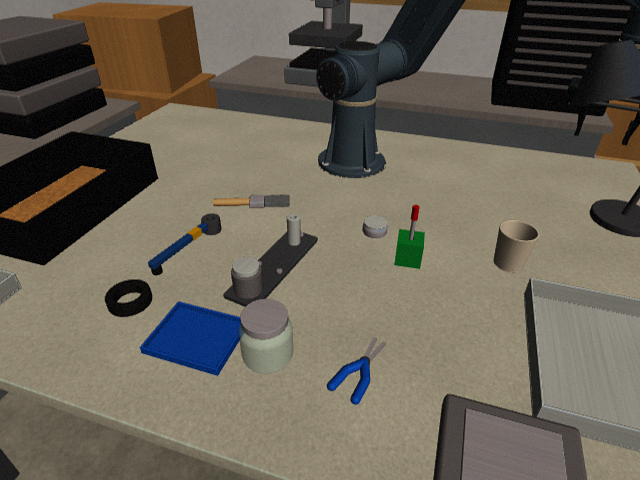

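View pics/t0.png

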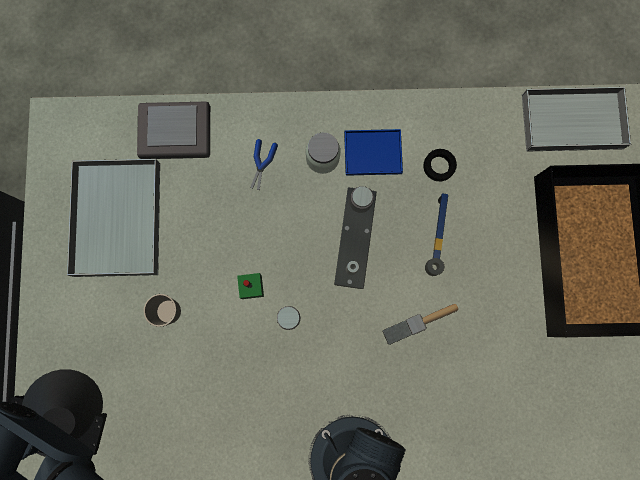

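The scene view shows the rod head at about (415,212), the tube top at (294,218), the lever eye at (211,223) and its toe at (156,268). The top view shows the rod head at (246,283), the tube at (353,267), the mould at (362,197), the eye at (434,267) and the toe at (444,198). Next I'll enlarge these areas.

```bash
python3 - <<'E'
import cv2,numpy as np
s=cv2.imread('pics/s0.png');t=cv2.imread('pics/t0.png')
def c(im,x,y,w,h,k):
    return cv2.resize(im[y:y+h,x:x+w],None,fx=k,fy=k,interpolation=cv2.INTER_CUBIC)
# top: 800x600 : rod holder, lever, stand each
A=np.zeros((600,800,3),np.uint8)
A[:300,:300]=c(t,226,260,50,50,6); A[:300,300:540]=c(t,333,250,40,50,6); A[300:,:240]=c(t,342,180,40,50,6)
A[:600,560:800]=c(t,420,188,40,100,6)
cv2.imwrite('pics/a.png',A)
B=np.zeros((600,800,3),np.uint8)
B[:480,:240]=c(s,390,195,40,80,6); B[:240,250:490]=c(s,274,208,40,40,6)
B[:400,500:800]=c(s,146,208,75,75,4)[:400,:] if 0 else cv2.copyMakeBorder(c(s,146,208,75,75,4),0,100,0,0,0)
B[300:540,250:490]=c(s,226,250,40,40,6)
cv2.imwrite('pics/b.png',B)
E
```

```text
(no output)
```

View pics/a.png

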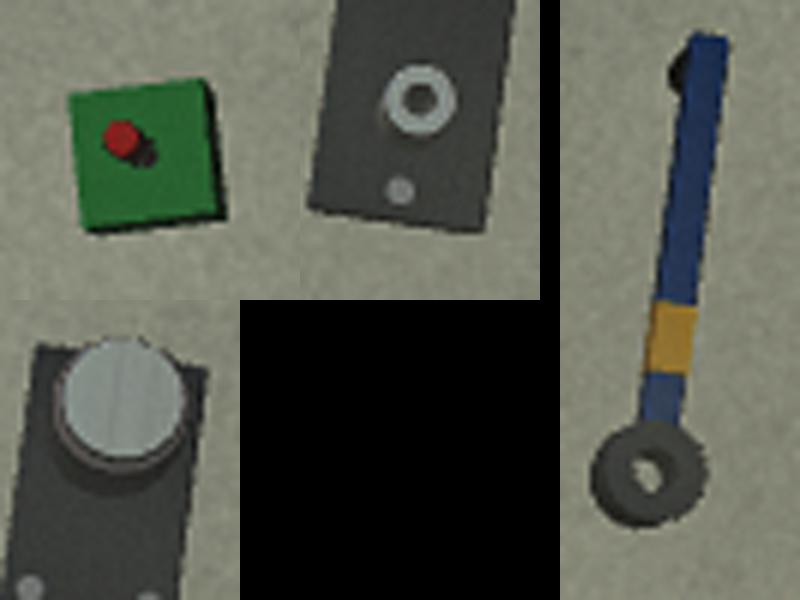

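View pics/b.png

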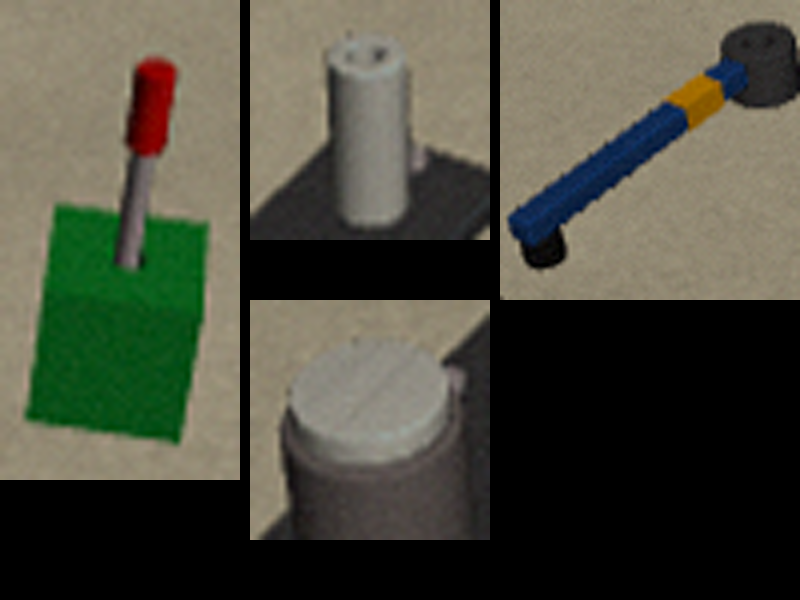

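The enlarged crops give the rod-head top at top (122,138) and scene (156,66). The tube bore is at (420,99) and (367,55), the mould lid at (123,400) and (368,399). The band's top face is near (674,337) and the eye near (653,470). I'll convert these to world positions.

```bash
python3 - <<'E'
from h import *
g=lambda U,V,X,Y,x,y,k:((U-X+.5)/k-.5+x,(V-Y+.5)/k-.5+y)
T=dict(head=(g(122,138,0,0,226,260,6),.138),tube=(g(420,99,300,0,333,250,6),.084),mould=(g(123,400,0,300,342,180,6),.078),eye=(g(653,470,560,0,420,188,6),.036),band=(g(674,337,560,0,420,188,6),.034),end=(g(711,36,560,0,420,188,6),.034),hold=(g(143,155,0,0,226,260,6),.06))
S=dict(head=g(156,64,0,0,390,195,6),hbot=g(147,150,0,0,390,195,6),hole=g(132,264,0,0,390,195,6),tube=g(367,55,250,0,274,208,6),mould=g(368,399,250,300,226,250,6),eye=g(760,45,500,0,146,208,4),hold=g(130,257,0,0,390,195,6),band=g(695,93,500,0,146,208,4))
for k in T:
    print(k,'top',at('top',*T[k][0],T[k][1]).round(4), k in S and ('scene',at('scene',*S[k],T[k][1]).round(4),[x.round(4) for x in tri(S[k],T[k][0])]) or '')
t=at('top',*T['tube'][0],.084);m=at('top',*T['mould'][0],.078)
print('tm',np.linalg.norm((m-t)[:2]),np.degrees(np.arctan2(*(m-t)[1::-1])))
e=at('top',*T['eye'][0],.036);m=at('top',*T['end'][0],.034);print('lever',np.linalg.norm((m-e)[:2]),np.degrees(np.arctan2(*(m-e)[1::-1])))
h=at('top',*T['hold'][0],.06)
print('rod z if', at('scene',*S['hbot'],.108), at('scene',*S['hole'],.06))
E
```

```text
head top [0.4339 0.2453 0.138 ] ('scene', array([0.4289, 0.2463, 0.138 ]), [array([0.4336, 0.2458, 0.1407]), np.float64(0.0015)])
tube top [ 0.4732 -0.0115  0.084 ] ('scene', array([ 0.4748, -0.0095,  0.084 ]), [array([ 0.4731, -0.011 ,  0.0827]), np.float64(0.0014)])
mould top [ 0.6497 -0.0417  0.078 ] ('scene', array([ 0.6564, -0.038 ,  0.078 ]), [array([ 0.6507, -0.0418,  0.0726]), np.float64(0.0008)])
eye top [ 0.4741 -0.2243  0.036 ] ('scene', array([ 0.4788, -0.2196,  0.036 ]), [array([ 0.474 , -0.2241,  0.0322]), np.float64(0.0021)])
band top [ 0.531  -0.2367  0.034 ] ('scene', array([ 0.5324, -0.2316,  0.034 ]), [array([ 0.5304, -0.2354,  0.0321]), np.float64(0.0038)])
end top [ 0.6618 -0.2599  0.034 ] 
hold top [0.4331 0.245  0.06  ] ('scene', array([0.4347, 0.2482, 0.06  ]), [array([0.433 , 0.2466, 0.0586]), np.float64(0.0029)])
tm 0.1790183953081817 -9.685205986702364
lever 0.19105939972350605 -10.75214057895301
rod z if [0.43721578 0.24831954 0.108     ] [0.43879494 0.24948896 0.06      ]
```

Emit:
play_rows:
  plan:
    - [[0.52,-0.66,0,0,0,0.019,1],[0.52,-0.66,0,0,0,0,1],[0.52,-0.66,0,0,0,0,1],[0.52,-0.66,0,0,0,0,1],[0.52,-0.66,0,0,0,0,1],[0.52,-0.66,0,0,0,0,1],[0.52,-0.66,0,0,0,0,1],[0.52,-0.66,0,0,0,0,1],[0.52,-0.66,0,0,0,0,1],[0.52,-0.66,0,0,0,0,1],[0.52,-0.66,0,0,0,0,1],[0,0,0,0,0,0,1]]

```text
time_s: 1.3
position: [0.4344, 0.2416, 0.2225]
tcp_rot: [[-0.984, 0.179, 0.002], [0.179, 0.984, -0.001], [-0.003, -0.001, -1.0]]
force: [-0.4, 0.3, -0.2]
opening: 1.0
```

Emit:
play_rows:
  plan:
    - [[0,0,0,0,0,0,1],[0,0,-0.4,0,0,0,1],[0,0,-0.4,0,0,0,1],[0,0,-0.4,0,0,0,1],[0,0,-0.4,0,0,0,1],[0,0,-0.4,0,0,0,1],[0,0,-0.36,0,0,0,1],[0,0,0,0,0,0,1],[0,0,0,0,0,0,1]]

```text
time_s: 2.2
position: [0.4297, 0.2459, 0.1045]
tcp_rot: [[-0.985, 0.171, -0.001], [0.171, 0.985, -0.0], [0.001, -0.0, -1.0]]
force: [-0.9, 0.1, -0.2]
opening: 1.0
```

```bash
python3 - <<'E'
from h import *
s=read_state();print(s['position'],s['force'])
a=cap('scene','s1');b=cap('top','t1')
r=lambda im,x,y,w,h,k:cv2.resize(im[y:y+h,x:x+w],None,fx=k,fy=k,interpolation=2)
A=np.hstack([r(a,370,160,80,110,5),r(b,216,240,70,110,5)]);cv2.imwrite('pics/c.png',A[...,::-1])
E
```

```text
[0.42970158 0.24589694 0.1045321 ] [-0.88769404  0.06405802 -0.18473532]
```

View pics/c.png

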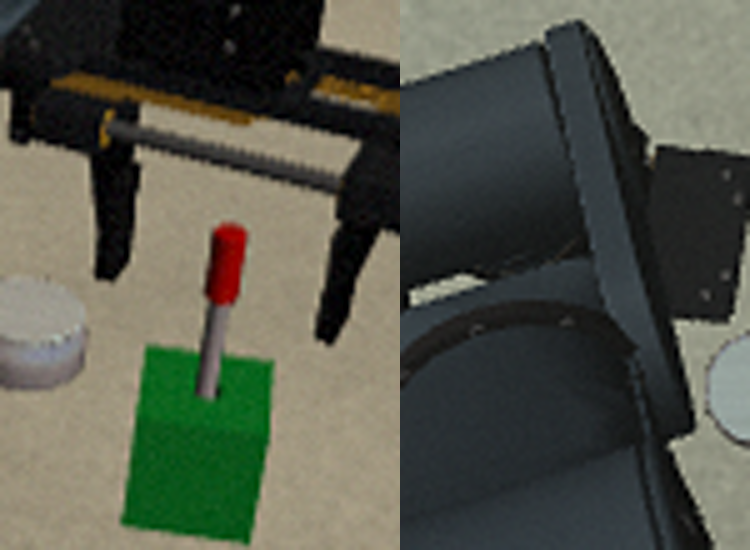

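The rod stands between the fingers. I'll nudge +3 mm in x and close.

Emit:
play_rows:
  plan:
    - [[0.07,0,0,0,0,0,1],[0,0,0,0,0,0,-1],[0,0,0,0,0,0,-1],[0,0,0,0,0,0,-1],[0,0,0,0,0,0,-1],[0,0,0,0,0,0,-1],[0,0,0,0,0,0,-1],[0,0,0,0,0,0,-1],[0,0,0,0,0,0,-1],[0,0,0,0,0,0,-1],[0,0,0,0,0,0,-1],[0,0,0,0,0,0,-1]]

```text
time_s: 3.5
position: [0.4343, 0.2451, 0.1045]
tcp_rot: [[-0.985, 0.173, 0.0], [0.173, 0.985, 0.0], [-0.0, 0.0, -1.0]]
force: [0.6, 0.6, -0.3]
opening: 0.151
```

Emit:
play_rows:
  plan:
    - [[0,0,0.3,0,0,0,-1],[0,0,0.5,0,0,0,-1],[0,0,0.5,0,0,0,-1],[0,0,0.5,0,0,0,-1],[0,0,0.3,0,0,0,-1],[0,0,0,0,0,0,-1],[0.1,-0.6,0,0,0,0,-1],[0.1,-0.6,0,0,0,0,-1],[0.1,-0.6,0,0,0,0,-1],[0.1,-0.6,0,0,0,0,-1],[0.1,-0.6,0,0,0,0,-1],[0.1,-0.6,0,0,0,0,-1]]

```text
time_s: 4.7
position: [0.4634, 0.0639, 0.2083]
tcp_rot: [[-0.985, 0.173, -0.002], [0.173, 0.985, 0.0], [0.002, -0.0, -1.0]]
force: [1.2, -0.3, -0.2]
opening: 0.152
```

Emit:
play_rows:
  plan:
    - [[0.1,-0.6,0,0,0,0,-1],[0.1,-0.5,0,0,0,0,-1],[0,-0.4,0,0,0,0,-1],[0,0,0,0,0,0,-1],[0,0,0,0,0,0,-1],[0,0,0,0,0,0,-1],[0,0,0,0,0,0,-1]]

```text
time_s: 5.4
position: [0.4738, -0.009, 0.2093]
tcp_rot: [[-0.985, 0.172, -0.001], [0.172, 0.985, 0.0], [0.001, 0.0, -1.0]]
force: [-0.1, 0.7, -1.1]
opening: 0.146
```

```bash
python3 - <<'E'
from h import *
s=read_state();print(s['position'],s['opening'],s['force'],np.round(s['tcp_rot'],3).tolist())
a=cap('scene','s2');b=cap('top','t2')
p=np.array(s['position'])
for n in('scene','top'): print(n,px(n,p),px(n,[.473,-.011,.084]))
r=lambda im,x,y,w,h,k:cv2.resize(im[y:y+h,x:x+w],None,fx=k,fy=k,interpolation=2)
A=np.hstack([r(a,255,140,80,110,5),r(b,320,220,70,110,5)]);cv2.imwrite('pics/d.png',A[...,::-1])
E
```

```text
[ 0.47383789 -0.00898684  0.20925712] 0.14603192286256153 [-0.10539049  0.70442622 -1.11169003] [[-0.985, 0.172, -0.001], [0.172, 0.985, 0.0], [0.001, 0.0, -1.0]]
scene [291.75160666 165.27627304] [292.74584203 216.19483336]
top [355.22021361 259.89914418] [352.36643176 266.17851817]
```

View pics/d.png

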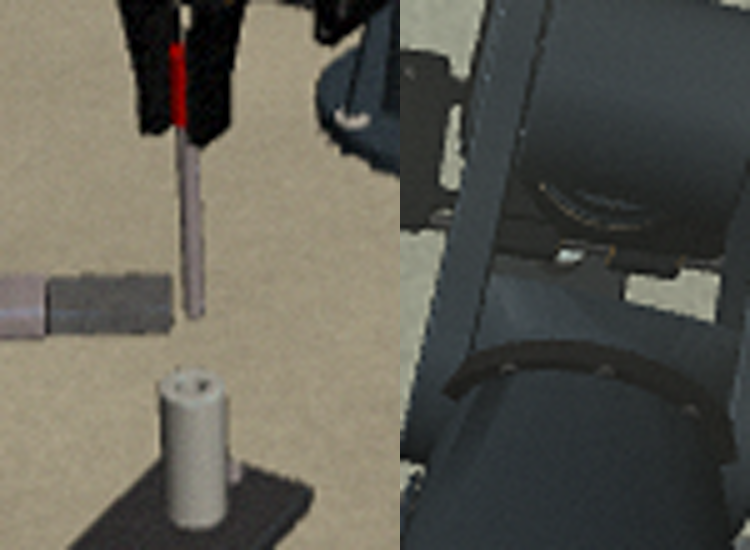

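The scene crop shows the held rod with its shaft centre near (189,160) and tip near (195,316), just above the tube mouth at (191,385). The top view is blocked by the arm. I'll get the shaft edges numerically and fit lean and offset in the pad plane.

```bash
python3 - <<'E'
from h import *
from scipy.optimize import least_squares
a=cv2.imread('pics/s2.png').astype(float)
for v in range(170,206,3): print(v,[tuple(int(x) for x in a[v,u]) for u in range(287,300)])
E
```

```text
170 [(120, 145, 153), (124, 146, 155), (127, 149, 159), (76, 87, 95), (72, 74, 82), (99, 103, 113), (112, 114, 124), (91, 99, 109), (97, 120, 128), (122, 147, 156), (123, 149, 156), (122, 146, 154), (119, 144, 151)]
173 [(119, 142, 151), (121, 145, 153), (126, 153, 159), (69, 81, 87), (69, 68, 78), (100, 102, 110), (109, 113, 123), (123, 120, 126), (118, 141, 151), (125, 149, 156), (124, 147, 157), (121, 141, 152), (122, 140, 153)]
176 [(118, 142, 152), (126, 147, 157), (126, 152, 161), (95, 114, 119), (66, 63, 70), (98, 98, 110), (113, 115, 125), (100, 104, 111), (120, 141, 151), (122, 144, 153), (117, 141, 152), (118, 144, 152), (118, 139, 148)]
179 [(121, 145, 155), (119, 143, 151), (115, 139, 147), (108, 129, 139), (60, 63, 68), (96, 94, 105), (114, 114, 128), (105, 104, 114), (124, 146, 155), (124, 145, 153), (121, 143, 152), (128, 149, 157), (127, 147, 156)]
182 [(122, 146, 153), (118, 143, 154), (116, 140, 147), (126, 153, 163), (55, 57, 62), (95, 98, 108), (112, 116, 125), (105, 108, 120), (101, 118, 128), (122, 144, 153), (121, 144, 154), (118, 145, 155), (118, 140, 151)]
18
[... 816 characters left out ...]
, 148), (115, 137, 149), (114, 135, 144), (112, 136, 144)]
197 [(79, 79, 85), (71, 73, 75), (81, 101, 108), (126, 148, 159), (84, 100, 109), (74, 77, 87), (112, 110, 120), (113, 117, 124), (91, 96, 105), (124, 146, 154), (116, 135, 149), (122, 143, 150), (121, 141, 153)]
200 [(76, 76, 80), (79, 82, 82), (88, 105, 111), (121, 146, 156), (90, 107, 115), (74, 77, 82), (104, 112, 121), (114, 118, 127), (116, 117, 125), (121, 143, 154), (117, 139, 147), (119, 141, 153), (121, 142, 153)]
203 [(72, 76, 76), (76, 75, 79), (70, 85, 88), (127, 150, 159), (124, 148, 157), (89, 106, 114), (90, 93, 102), (100, 110, 117), (104, 120, 130), (116, 140, 151), (120, 142, 149), (118, 138, 145), (121, 140, 149)]
```

```bash
python3 - <<'E'
from h import *
from scipy.optimize import least_squares
p=np.array([.4738,-.0090,.2093]);g=p+[0,0,.019];xt=np.array([-.985,.172,0])
def P(a,th,s): return g+a*xt+s*(np.sin(th)*xt+np.cos(th)*np.array([0,0,-1]))
obs=[(292.1,173),(292.8,185),(293.2,197)]
def uat(a,th,v):
    s=np.linspace(0,.12,200);q=np.array([px('scene',P(a,th,x)) for x in s]);return np.interp(v,q[:,1],q[:,0])
for a0 in (None,0,.002,-.002):
    if a0 is None: f=least_squares(lambda z:[uat(z[0],z[1],v)-u for u,v in obs],[0,0],x_scale=.01,diff_step=1e-3);a,th=f.x
    else: a=a0;th=least_squares(lambda z:[uat(a,z[0],v)-u for u,v in obs],[0.01],diff_step=1e-2).x[0]
    tip=P(a,th,.109);print(a,np.degrees(th),tip,px('scene',tip),[uat(a,th,v)-u for u,v in obs])
# vertical line through tube mouth in scene, and axis offset
for z in (.084,.1,.12): print(px('scene',[.473,-.011,z]), px('scene',[.463,-.011,z]),px('scene',[.473,-.001,z]))
E
```

```text
Traceback (most recent call last):
  File "h.py", line 11, in px
    c=camera_params(n);p=np.array(c['intrinsics'])@(np.array(c['R'])@np.array(X)+np.array(c['t'])); return p[:2]/p[2]
ValueError: time passes only in moves, steps and waits
```

```bash
sed -i 's/^def cap/import functools\ncamera_params=functools.cache(camera_params)\ndef cap/' h.py
python3 - <<'E'
from h import *
p=np.array([.4738,-.0090,.2093]);g=p+[0,0,.019];xt=np.array([-.985,.172,0])
def P(a,th,s): return g+a*xt+s*(np.sin(th)*xt+np.cos(th)*np.array([0,0,-1]))
V=np.array([173,185,197]);U=np.array([292.1,292.8,293.2])
def uat(a,th):
    q=np.array([px('scene',P(a,th,x)) for x in np.linspace(0,.12,50)]);return np.interp(V,q[:,1],q[:,0])
u0=uat(0,0);J=np.c_[(uat(.005,0)-u0)/.005,(uat(0,.05)-u0)/.05]
print('model',u0,'J',J)
z=np.linalg.lstsq(J,U-u0,rcond=None)[0];print('free',z[0],np.degrees(z[1]),P(*z,.109),px('scene',P(*z,.109)))
for a in(-.002,0,.002):
    th=np.linalg.lstsq(J[:,1:],U-u0-J[:,0]*a,rcond=None)[0][0];print(a,np.degrees(th),P(a,th,.109),px('scene',P(a,th,.109)))
for z in (.084,.1,.12): print(px('scene',[.473,-.011,z]), px('scene',[.463,-.011,z]),px('scene',[.473,-.001,z]))
E
```

```text
model [292.01009701 292.41019777 292.81029852] J [[254.62483657   9.60819594]
 [250.09565744  16.69614101]
 [245.56647832  23.78408609]]
free -0.00024273141585565573 1.2028316310980578 [ 0.4717853  -0.00864819  0.11932402] [293.49153043 202.44572364]
-0.002 2.542334643519798 [ 0.47100755 -0.00851238  0.11940729] [293.67737797 202.24580952]
0 1.0178061513952141 [ 0.47189286 -0.00866698  0.1193172 ] [293.46575245 202.47153403]
0.002 -0.5067223407293705 [ 0.47277952 -0.0088218   0.11930426] [293.25253473 202.66735636]
[292.74584203 216.19483336] [294.35548652 213.86673907] [296.98164295 216.99475646]
[292.53521772 210.08222669] [294.16199188 207.78026911] [296.81158845 210.87423141]
[292.2661325  202.27300425] [293.91483367 200.0057849 ] [296.59432144 203.05445471]
```

Emit:
play_rows:
  plan:
    - [[0.02,-0.036,-0.2,0,0,0,-1],[0,0,-0.2,0,0,0,-1],[0,0,-0.12,0,0,0,-1],[0,0,0,0,0,0,-1],[0,0,0,0,0,0,-1],[0,0,0,0,0,0,-1]]

```text
time_s: 6.1
position: [0.4755, -0.0119, 0.1837]
tcp_rot: [[-0.985, 0.173, 0.0], [0.173, 0.985, -0.0], [-0.0, -0.0, -1.0]]
force: [-0.0, 0.2, -0.4]
opening: 0.152
```

```bash
python3 - <<'E'
from h import *
s=read_state();print(s['position'],s['force'])
a=cap('scene','s3')
cv2.imwrite('pics/e.png',cv2.resize(a[170:245,265:325],None,fx=8,fy=8,interpolation=2)[...,::-1])
E
```

```text
[ 0.47549117 -0.01190232  0.18365222] [-0.04356443  0.15728151 -0.38994797]
```

View pics/e.png

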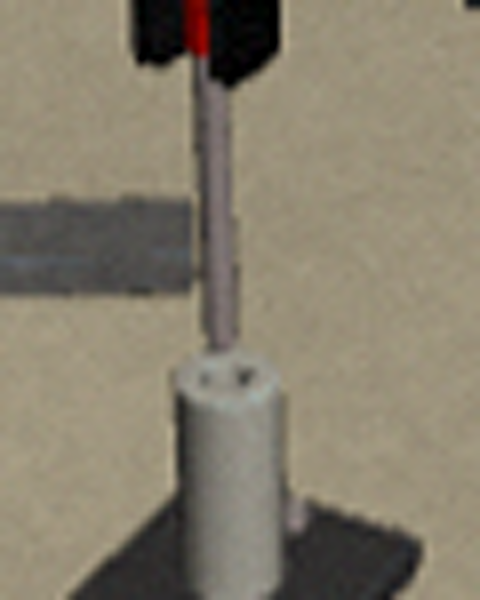

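The crop shows the rod tip at (220,350) and the tube mouth centre at about (229,378). The tip is roughly 1 px left of the tube axis, so I'll move y +2.2 mm and then go down while watching the force.

Emit:
play_rows:
  plan:
    - [[0,0.044,0,0,0,0,-1],[0,0,0,0,0,0,-1],[0,0,-0.08,0,0,0,-1],[0,0,-0.08,0,0,0,-1],[0,0,-0.08,0,0,0,-1],[0,0,-0.06,0,0,0,-1],[0,0,0,0,0,0,-1],[0,0,0,0,0,0,-1]]

```text
time_s: 6.95
position: [0.475, -0.0097, 0.1683]
tcp_rot: [[-0.985, 0.173, -0.001], [0.173, 0.985, 0.0], [0.001, -0.0, -1.0]]
force: [-0.0, -0.7, -1.6]
opening: 0.146
```

Emit:
play_rows:
  plan:
    - [[0,0,-0.1,0,0,0,-1],[0,0,-0.1,0,0,0,-1],[0,0,-0.1,0,0,0,-1],[0,0,0,0,0,0,-1],[0,0,0,0,0,0,-1]]

```text
time_s: 7.45
position: [0.4751, -0.0096, 0.1532]
tcp_rot: [[-0.985, 0.173, -0.001], [0.173, 0.985, 0.0], [0.001, 0.0, -1.0]]
force: [-0.6, -0.7, -0.6]
opening: 0.146
```

Emit:
play_rows:
  plan:
    - [[0,0,-0.12,0,0,0,-1],[0,0,-0.12,0,0,0,-1],[0,0,-0.12,0,0,0,-1],[0,0,-0.12,0,0,0,-1],[0,0,-0.12,0,0,0,-1],[0,0,-0.12,0,0,0,-1],[0,0,-0.12,0,0,0,-1],[0,0,-0.06,0,0,0,-1],[0,0,0,0,0,0,-1],[0,0,0,0,0,0,-1]]

```text
time_s: 8.45
position: [0.475, -0.0096, 0.1083]
tcp_rot: [[-0.985, 0.173, -0.001], [0.173, 0.985, 0.0], [0.001, 0.0, -1.0]]
force: [-1.5, -0.1, -2.0]
opening: 0.149
```

Emit:
play_rows:
  plan:
    - [[0,0,-0.04,0,0,0,-1],[0,0,-0.03,0,0,0,-1],[0,0,0,0,0,0,-1],[0,0,0,0,0,0,-1]]

```text
time_s: 8.85
position: [0.4751, -0.0097, 0.105]
tcp_rot: [[-0.985, 0.173, -0.0], [0.173, 0.985, -0.0], [0.0, -0.0, -1.0]]
force: [-1.8, -2.0, -0.1]
opening: 0.146
```

Emit:
play_rows:
  plan:
    - [[0,0,0,0,0,0,1],[0,0,0,0,0,0,1],[0,0,0,0,0,0,1],[0,0,0,0,0,0,1],[0,0,0,0,0,0,1],[0,0,0,0,0,0,1],[0,0,0.3,0,0,0,1],[0,0,0.5,0,0,0,1],[0,0,0.5,0,0,0,1],[0,0,0.5,0,0,0,1],[0,0,0.3,0,0,0,1],[0,0,0,0,0,0,1]]

```text
time_s: 10.05
position: [0.4768, -0.0099, 0.2121]
tcp_rot: [[-0.985, 0.173, 0.005], [0.173, 0.985, -0.001], [-0.005, -0.0, -1.0]]
force: [0.2, -0.1, 0.2]
opening: 0.992
```

```bash
python3 - <<'E'
from h import *
s=read_state();print(s['position'],s['opening'])
a=cap('scene','s4')
for z in(.139,.107,.084): print(px('scene',[.473,-.0105,z]))
A=np.hstack([cv2.resize(a[170:250,260:330],None,fx=6,fy=6,interpolation=2),cv2.copyMakeBorder(cv2.resize(a[200:280,145:225],None,fx=4,fy=4,interpolation=2),0,160,0,0,0)])
cv2.imwrite('pics/f.png',A[...,::-1])
E
```

```text
[ 0.47677886 -0.00991158  0.21205577] 0.9918483089500324
[292.22270829 194.71339594]
[292.65597581 207.40991191]
[292.95712209 216.23473321]
```

View pics/f.png

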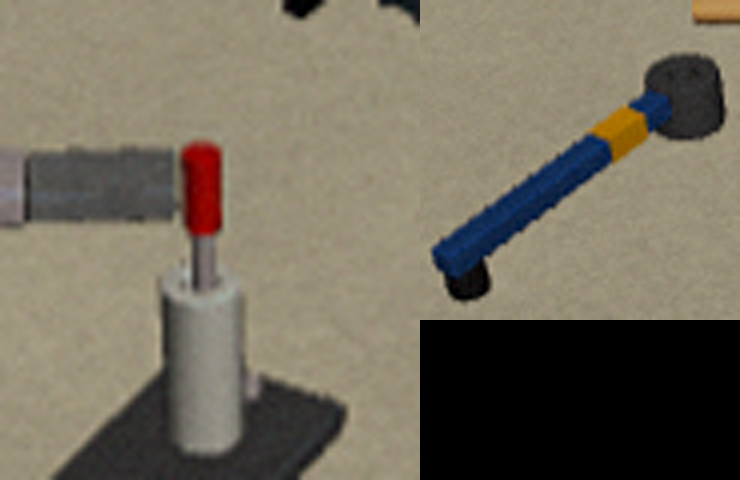

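The rod's top is at (203,150) in the crop, row 194.6 in the image, against 194.7 predicted when fully seated. It stands upright in the tube. Next is the lever.

Emit:
play_rows:
  plan:
    - [[0.14,-0.56,0,0,0,0,1],[0.14,-0.56,0,0,0,0,1],[0.14,-0.56,0,0,0,0,1],[0.14,-0.56,0,0,0,0,1],[0.14,-0.56,0,0,0,0,1],[0.14,-0.56,0,0,0,0,1],[0.14,-0.56,0,0,0,0,1],[0.14,-0.56,0,0,0,0,1],[0,0,-0.6,0,0,0,1],[0,0,-0.6,0,0,0,1],[0,0,-0.6,0,0,0,1],[0,0,-0.4,0,0,0,1]]

```text
time_s: 11.3
position: [0.5292, -0.2324, 0.0962]
tcp_rot: [[-0.985, 0.174, -0.005], [0.174, 0.985, 0.003], [0.005, 0.003, -1.0]]
force: [0.0, 0.2, -0.1]
opening: 1.0
```

Emit:
play_rows:
  plan:
    - [[0,0,0,0,0,0,1],[0,0,0,0,0,0,1],[0,0,0,0,0,0,1]]

```text
time_s: 11.6
position: [0.5319, -0.234, 0.1007]
tcp_rot: [[-0.985, 0.173, 0.001], [0.173, 0.985, -0.001], [-0.001, -0.001, -1.0]]
force: [-0.7, -0.4, 0.5]
opening: 1.001
```

```bash
python3 - <<'E'
from h import *
s=read_state();print(s['position'],s['opening'],s['force'])
a=cap('scene','s5')
cv2.imwrite('pics/g.png',cv2.resize(a[170:290,135:255],None,fx=5,fy=5,interpolation=2)[...,::-1])
p=np.array(s['position']);xt=np.array([.985,-.173,0]);gp=p*[1,1,0]+[0,0,.034]
f=lambda q:((px('scene',q)-[135,170]+.5)*5-.5).round(1)
print('TCP',f(p),'band',f(gp),'band ends',f(gp-.015*xt),f(gp+.015*xt),'eye',f(gp-.0575*xt),'end',f(gp+.1345*xt))
E
```

```text
[ 0.53187016 -0.23395571  0.10072993] 1.0006679123024573 [-0.6779746  -0.35785455  0.47038455]
TCP [270.8 181.4] band [295.  304.8] band ends [316.8 288.6] [272.7 321.4] eye [376.3 244.3] end [ 76.3 467.7]
```

View pics/g.png

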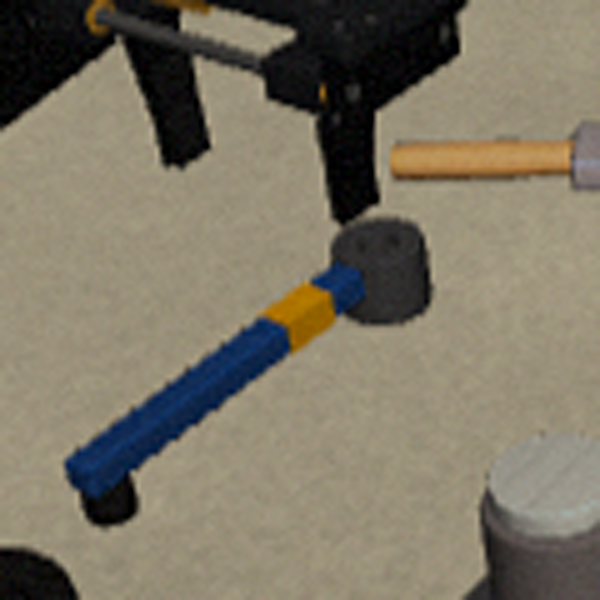

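The projected band centre (295,305) and eye (376,244) agree with the band and eye seen in the crop. Now I'll descend and grip.

Emit:
play_rows:
  plan:
    - [[0,0,-0.5,0,0,0,1],[0,0,-0.5,0,0,0,1],[0,0,-0.45,0,0,0,1],[0,0,-0.25,0,0,0,1],[0,0,-0.16,0,0,0,1],[0,0,0,0,0,0,1],[0,0,0,0,0,0,1]]

```text
time_s: 12.35
position: [0.5319, -0.234, 0.0079]
tcp_rot: [[-0.985, 0.173, 0.001], [0.173, 0.985, -0.001], [-0.001, -0.001, -1.0]]
force: [0.2, -0.1, 0.4]
opening: 0.995
```

Emit:
play_rows:
  plan:
    - [[0,0,0,0,0,0,-1],[0,0,0,0,0,0,-1],[0,0,0,0,0,0,-1],[0,0,0,0,0,0,-1],[0,0,0,0,0,0,-1],[0,0,0,0,0,0,-1],[0,0,0,0,0,0,-1],[0,0,0,0,0,0,-1],[0,0,0,0,0,0,-1],[0,0,0,0,0,0,-1]]

```text
time_s: 13.35
position: [0.5314, -0.234, 0.0071]
tcp_rot: [[-0.985, 0.173, 0.0], [0.173, 0.985, -0.001], [-0.0, -0.001, -1.0]]
force: [0.9, -0.4, -1.1]
opening: 0.177
```

Emit:
play_rows:
  plan:
    - [[0,0,0.15,0,0,0,-1],[0,0,0.3,0,0,0,-1],[0,0,0.4,0,0,0,-1],[0,0,0.4,0,0,0,-1],[0,0,0.4,0,0,0,-1],[0,0,0.4,0,0,0,-1],[0,0,0.4,0,0,0,-1],[0,0,0.4,0,0,0,-1],[0,0,0.4,0,0,0,-1],[0,0,0.3,0,0,0,-1],[0,0,0.15,0,0,0,-1],[0,0,0,0,0,0,-1]]

```text
time_s: 14.55
position: [0.5316, -0.2337, 0.1937]
tcp_rot: [[-0.985, 0.173, 0.002], [0.173, 0.985, -0.002], [-0.002, -0.001, -1.0]]
force: [0.5, -0.6, -3.7]
opening: 0.179
```

Emit:
play_rows:
  plan:
    - [[0,0.2,0,0,0,0,-1],[0,0.4,0,0,0,0,-1],[0,0.4,0,0,0,0,-1],[0,0.4,0,0,0,0,-1],[0,0.4,0,0,0,0,-1],[0,0.4,0,0,0,0,-1],[0,0.4,0,0,0,0,-1],[0,0.4,0,0,0,0,-1],[0,0.4,0,0,0,0,-1],[0,0.4,0,0,0,0,-1],[-0.03,0.3,0,0,0,0,-1],[0,0.17,0,0,0,0,-1]]

```text
time_s: 15.75
position: [0.5283, -0.0177, 0.1914]
tcp_rot: [[-0.985, 0.171, -0.003], [0.171, 0.985, 0.001], [0.003, 0.001, -1.0]]
force: [-0.8, -0.6, -4.3]
opening: 0.178
```

Emit:
play_rows:
  plan:
    - [[0,0,0,0,0,0,-1],[0,0,0,0,0,0,-1],[0,0,0,0,0,0,-1],[0,0,0,0,0,0,-1]]

```text
time_s: 16.15
position: [0.5299, -0.0209, 0.192]
tcp_rot: [[-0.985, 0.174, 0.0], [0.174, 0.985, -0.0], [-0.0, -0.0, -1.0]]
force: [0.4, 0.3, -3.5]
opening: 0.179
```

```bash
python3 - <<'E'
from h import *
s=read_state();print(s['position'],s['opening'],s['force'])
a=cap('scene','s6');b=cap('top','t6')
A=np.hstack([cv2.resize(a[150:300,200:330],None,fx=3.6,fy=3.6,interpolation=2),cv2.copyMakeBorder(cv2.resize(b[175:295,325:400],None,fx=4,fy=4,interpolation=2),0,60,0,0,0)])
cv2.imwrite('pics/i.png',A[...,::-1])
p=np.array(s['position']);xt=np.array([.985,-.173,0]);u=p-[0,0,.007]
e=u-.0575*xt;t=e+.18*xt
fs=lambda q:((px('scene',q)-[200,150]+.5)*3.6-.5).round(0);ft=lambda q:((px('top',q)-[325,175]+.5)*4-.5+[468,0]).round(0)
for n,q in dict(eyeU=e,eyeT=e+[0,0,.036],toeU=t,end=e+.192*xt+[0,0,.034],tubeat=np.array([.4733,-.0105,.139]),mould=np.array([.6497,-.041,.078])).items(): print(n,q.round(4),fs(q),ft(q))
E
```

```text
[ 0.52992435 -0.02091164  0.1920481 ] 0.17855259040661212 [ 0.44315762  0.26418257 -3.46397355]
eyeU [ 0.4733 -0.011   0.185 ] [330.  93.] [591. 347.]
eyeT [ 0.4733 -0.011   0.221 ] [328.  36.] [595. 340.]
toeU [ 0.6506 -0.0421  0.185 ] [142. 244.] [634.  44.]
end [ 0.6624 -0.0442  0.219 ] [120. 197.] [642.  10.]
tubeat [ 0.4733 -0.0105  0.139 ] [333. 163.] [584. 356.]
mould [ 0.6497 -0.041   0.078 ] [165. 410.] [617.  87.]
```

View pics/i.png

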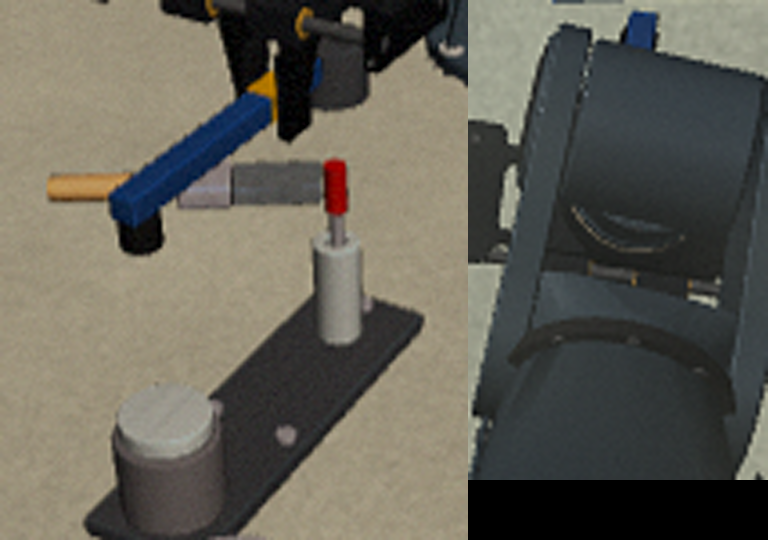

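The crop shows the eye centred at about (335,93) above the rod at (335,165), and the toe underside at (140,244) against (142,244) predicted. The top view has the bar end at (643,12) against (642,10). It is level and aligned within a few mm. I'll lower it 4 mm, let it settle and hand in.

Emit:
play_rows:
  plan:
    - [[0,0,-0.04,0,0,0,-1],[0,0,-0.04,0,0,0,-1],[0,0,0,0,0,0,-1],[0,0,0,0,0,0,-1],[0,0,0,0,0,0,-1],[0,0,0,0,0,0,-1],[0,0,0,0,0,0,-1],[0,0,0,0,0,0,-1]]

```text
time_s: 17.05
position: [0.5298, -0.0201, 0.1881]
tcp_rot: [[-0.985, 0.173, 0.0], [0.173, 0.985, -0.0], [-0.0, -0.0, -1.0]]
force: [-0.5, -0.2, -3.2]
opening: 0.181
```

```bash
python3 - <<'E'
from rig import *
s=read_state();print(s['time_s'],s['position'],s['opening'],s['force'],max(map(abs,s['qvel'])))
print(hand_in())
E
```

```text
17.05 [ 0.52979785 -0.0201165   0.18811877] 0.18061081792041808 [-0.53433709 -0.22248992 -3.15280768] 0.07595369587841123
the job is handed in; nothing more can be done
None
```

The rod is in the tube and released. The clamp arm is held by its yellow band, level over the stand, and the job was handed in at 17.05 s. The hand-in gives no verdict.

**Rod:** After I let go, the rod top appeared at row 194.6 in the scene picture, against 194.7 predicted for a fully seated rod. It looked upright, and no insertion force went above about 3 N.

**Clamp arm:**
- **Height:** the underside is about 42 mm above the rod top, worked out from the gripper height.
- **Alignment:** the last pictures, taken before a final 4 mm lowering, put the toe and bar end within about 1 px of where they should be. The eye looked up to about 3 mm off the rod axis (limit 12 mm).
- **Grip:** the jaws read about 15.7 mm on the 16 mm bar, and the load on the wrist matches the arm's weight. The arm was nearly still at hand-in (joint speeds at most 0.08).

**Less certain:**
- In the last pictures the gripper hid the eye in the top view and part of it in the scene view, so its position rests on the gripper pose and one camera.
- The two cameras disagreed by 2–7 mm on the first measured points.
- I planned paths clear of the bystanders and saw no sign of contact, but I did not measure their positions again at the end.

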